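# Slide a tin through the sprung flap of a sorting tray

## Task

The round tin standing in the entrance lane of the plywood tray has to go into the closed end, behind the self-closing metal flap. With one finger push the flap open and keep it off the tin, and with the other finger slide the tin along the tray floor into the doorway behind it and on, until the flap can spring fully shut behind the tin; do not grip or lift the tin, do not shove the flap open with the tin, and do not disturb the pot already in the tray or the things round about.

Things in the scene. Friction and masses are not known exactly. Their poses are not given: they have to be found in the camera images.
- tray: Fixed open-topped plywood tray, 370 mm long. Origin on the desk under the middle of the doorway. +x runs along the lane from the entrance through the doorway into the closed bay (roughly to the robot's right), +y to the flap's hinge side (roughly away from the robot). Entrance lane: x = -165 mm (open end) to 0, clear width y = -42 to +42 mm. Floor 6 mm thick.
- doorway (a point): Point on the tray floor's top (6 mm above the desk) in the middle of the doorway; axes as the tray's. Walls are 8 mm thick, tops 46 mm above the desk. Bay: x = 4 to 197 mm, y = -42 to +92 mm clear; the wall at y = -42 mm runs straight on from lane to bay. The hinge knuckle at x = 0, y = +47 mm (10 mm thick) stands up to 58 mm.
- flap (a joint): Upright aluminium flap across the doorway, 3 mm thick, 10 to 46 mm above the desk, on a vertical hinge at tray x = 0, y = +47 mm. 0 = shut; grows as it swings into the bay (1.57 = along the lane, stop at 1.75 rad); it does not open towards the entrance. A spring always shuts it: 0.03 N m when shut, 0.08 N m wide open (0.4 to 1 N at the free edge).
- flap_edge (a point): Free edge of the flap, half-way up (28 mm above the desk), 83 mm from the hinge axis; the flap ends 3 mm beyond.
- tin_mid (a point): Centre, half-way up, of the loose round tin (white with a tan lid, 62 mm across, 35 mm high, about 70 g). It stands upright on the floor of the entrance lane, 85 to 125 mm before the doorway.
- latch_box: Fixed clear, see-through plastic box with a lid, about 185 mm square and 115 mm high, turned about 36 degrees, with small coloured things showing inside it; it stands beyond the entrance lane. Easily overlooked: keep the hand and wrist clear of it. Origin at the centre of its underside.
- stored_pot: Small white lidded pot, 50 mm across, 39 mm high, loose, already in the bay in its corner at the far end, on the flap's hinge side. Leave it alone. Origin at the centre of its underside.
- pliers: Bystander: red-handled pliers lying near the robot. Leave it alone. Origin at the centre of its underside.
- tape_measure: Bystander: yellow tape measure on edge. Leave it alone. Origin at the centre of its underside.
- masking_tape: Bystander: roll of masking tape lying flat (94 mm). Leave it alone. Origin at the centre of its underside.
- driver: Bystander: yellow-handled screwdriver. Leave it alone. Origin at the centre of its underside.
- nail_jar: Bystander: clear jar with yellow lid. Leave it alone. Origin at the centre of its underside.
- parts_dish: Bystander: blue dish of screws. Leave it alone. Origin at the centre of its underside.
- duct_tape: Bystander: grey roll of duct tape lying flat (107 mm). Leave it alone. Origin at the centre of its underside.
There are look-alikes about, which are no part of the job. What is shaped like the part that bears tin_mid but pink or turquoise is not meant.

How it is judged:
On the way, in this order (a step that is already met when the one before it is completed fails the run):
1. a finger has pushed the flap well open (over 0.6 rad) while the tin is still before the doorway (value of joint flap above 0.6 rad and contact force between the fingers and flap above 0.1 N and x of tin_mid in the frame of doorway below -0.01 m), for 0.04 s.
2. the tin's centre reaches the doorway while a finger keeps the flap open (over 0.6 rad) and off the tin (value of joint flap above 0.6 rad and contact force between the fingers and flap above 0.1 N and contact force between tin and flap below 0.3 N and x of tin_mid in the frame of doorway between -0.01 and 0.05 m), for 0.04 s.
3. the tin is in the bay (x of tin_mid in the frame of doorway above 0.045 m), for 0.1 s.
At the end, for the whole second after the job is handed in: The tin stands upright on the floor of the bay, its centre over 45 mm past the doorway, at rest, and the flap is shut (under 0.06 rad) (x of tin_mid in the frame of doorway between 0.045 and 0.2 m and y of tin_mid in the frame of doorway between -0.045 and 0.095 m and height (world z) of tin_mid below 0.03 m and angle between tin_mid's own z axis and vertical below 0.1 rad and linear speed of tin below 0.02 m/s and value of joint flap below 0.06 rad and velocity of joint flap below 0.05 rad/s); the robot touches nothing.
It fails at once if the tin is lifted (over 12 mm) or tipped (height (world z) of tin_mid above 0.0355 m or angle between tin_mid's own z axis and vertical above 0.35 rad).
It fails at once if the tin is pushed against the flap while the flap is not open yet (under 0.5 rad) and the tin is still before the doorway (contact force between tin and flap above 0.3 N and value of joint flap below 0.5 rad and x of tin_mid in the frame of doorway below -0.012 m).
It fails at once if the tin is squeezed or pushed harder than 20 N (contact force between the fingers and tin above 20 N).
It fails at once if the pot already in the tray is moved (over 15 mm) or tipped (distance of stored_pot from where it was at the start of the episode above 0.015 m or angle between stored_pot's own z axis and vertical above 0.35 rad).
It fails at once if a bystander is moved (over 20 mm) (distance of any of pliers, tape_measure, masking_tape, driver, nail_jar, parts_dish, duct_tape from where it was at the start of the episode above 0.02 m).
It also fails if it takes over 35 s, if anything falls off the work surface, if the arm or the gripper's body presses on something with over 40 N, if the wrist force passes 120 N, or if a joint passes its speed limit or range.

## Robot

A 6-joint arm with a two-finger parallel gripper is mounted at the origin on a cart in front of the work surface, level with it; the furniture and walls round the work are solid. World frame = base frame: x ahead of the robot, y to its left, z up, the work surface at z = 0. Lengths are in m, angles in rad, forces in N, time in s.
With the tool pointing down it reaches from about 0.375 to 0.9 m from the base axis. Payload 3.1 kg.
Tool frame: the origin (TCP) lies between the finger pads; the fingertips stand 17 mm ahead of it and the grasp point (between the pads) lies 2 mm behind it; z points along the fingers, y is the line along which they close (so a half turn about z gives the same grasp; the last joint's range is limited). The gripper opens to 85 mm and grips with 20 to 120 N. Pads are 22 mm wide; open, the fingers measure 114 mm over their backs; the gripper's body (76 mm by 85 mm) begins 54 mm behind the grasp point. The pads swing forward as they close: fully open they stand 13 mm farther back than shut.
Start: joints at [-1.351, 0.527, 1.433, -0, 1.181, -0.178], TCP at [0.242, -0.576, 0.248] pointing down, gripper open.
Joint ranges: [-3.08, 3.08], [-0.75, 2.2], [0.22, 2.44], [-1.43, 4.57], [0, 2.65], [-2.85, 2.85]. Speed limits (rad/s): [2.79, 2.79, 3.14, 3.14, 3.14, 3.14].

## Interface

Orientations are given as a unit quaternion [x, y, z, w].
In Python, from station import sense, vision, order gives the robot as it stands.
- The arm moves only by the shell command python3 -m crank 'ROWS' [OPENING] [FORCE]. ROWS is JSON, a list of rows, each an object with "dp": the shift along the world's x, y, z in units of 30 mm (1.0 is 30 mm), a list of three; "angular": the turn, a rotation vector about the world's x, y, z in degrees, a list of three. In form: [{"dp": [dx, dy, dz], "angular": [ax, ay, az]}, ...]. A call has 1 to 20 rows; each row shifts and turns the commanded pose from where the row before left it; what a row does not reach is not made up. A row lasts 1/10 s, in which the tool goes at most 50 mm and 8.59 degrees, less where a joint would pass 70% of its speed; a pose out of reach is approached as far as the arm can. A call is refused whole if a number of a shift passes 1 or a number of a turn 8.59, either way. A call with a gripper value outside its range is refused whole. OPENING is the closure, from 0 (fully open) to 1 (shut), set as the call begins (- or left out, the last holds). The fingers move at their own pace and stop on an object; FORCE is the grip in N (left out, the last holds). Time passes only in rows, so rows that do not move let the fingers close. It gives the time, the measured TCP pose, the force, the opening and the grip force at its end, in the units of the state.
- sense(): the state, without advancing time (a new reading comes with each control period).
- vision.snapshot(name): name is "side" or "top"; returns a dict with "image" (384x512x3 uint8, blue, green, red), "range_z" (384x512 float32, m along the optical axis (not along the pixel's ray), 0 where there is no reading), "mtx" (3x3 intrinsics, pixels), "pose" (4x4, takes a point from camera to world coordinates). Camera axes: x right, y down, z forward; pixel columns grow to the right and rows downward; lengths in m; the calibration is good to about 2 mm. A picture is of the moment at which its call begins.
- order.sign_off(): hands the job in; it is judged then, once.
The state is a dict: "t": time; "q": joint angles; "qd": joint speeds; "tau": joint torques, N m; "tcp_pos": TCP position; "tool_rot": TCP orientation; "force": force on the tool from outside, world axes, zero at the start; "ft_torque": the same for the moment, N m; "finger_gap": opening from 0.0 (shut) to 1.0 (fully open); "gripper_force": force on a finger pad.
Only numpy, scipy, OpenCV 4.12 (cv2) and the standard library are available. Lean on these libraries where they do the work, as an engineer would, in place of code of your own. Each camera call takes 0.05 s, during which the arm holds its last target. There are 200 camera calls.

## Working session

There is one attempt and no reset: what is moved stays moved. The work goes in short steps, Python scripts to look and compute and a shell command to move; the robot and the scene stay as the last step left them, time stands still between calls to the robot, and variables do not carry over. Pictures are saved under pics/ and viewed, at most 10 in all, crops included, and the job is handed in when it is done.

```bash
mkdir -p pics; ls
python3 - <<'E'
from station import sense, vision
import cv2,numpy as np
for n in("top","side"):
    s=vision.snapshot(n); cv2.imwrite(f"pics/{n}0.png",cv2.resize(s["image"],None,fx=1.5,fy=1.5)); np.savez(f"{n}0.npz",**s); print(s["mtx"],s["pose"].round(4))
print(sense())
E
```

```text
pics
[[374.93916978   0.         256.80677945]
 [  0.         374.93916978 195.65768674]
 [  0.           0.           1.        ]] [[ 0.019  -0.9947  0.101   0.4725]
 [-0.9998 -0.0198 -0.007   0.0357]
 [ 0.009  -0.1008 -0.9949  1.0699]
 [ 0.      0.      0.      1.    ]]
[[469.49166942   0.         258.13970944]
 [  0.         469.49166942 187.00760386]
 [  0.           0.           1.        ]] [[-0.3357 -0.7108  0.6181 -0.3192]
 [-0.9419  0.2512 -0.2228  0.355 ]
 [ 0.0031 -0.657  -0.7539  1.1225]
 [ 0.      0.      0.      1.    ]]
{'t': 0.1, 'q': array([-1.35149796e+00,  5.28343535e-01,  1.43379555e+00,  8.41916105e-06,
        1.18139532e+00, -1.78489750e-01]), 'qd': array([-5.18656402e-04, -2.22571122e-03, -3.84666925e-03, -5.30336917e-04,
        6.93595423e-05,  8.45062837e-04]), 'tau': array([-2.96401422e-04, -4.43303883e+01, -1.78586304e+01, -2.00598943e-04,
        3.82524566e-03,  2.83288648e-05]), 'tcp_pos': array([ 0.24201091, -0.57557167,  0.24744287]), 'tool_rot': array([ 9.80285550e-01,  1.97583648e-01, -1.59166056e-05, -9.70753378e-04]), 'force': array([-0.27326237,  0.09230075,  0.31597933]), 'ft_torque': array([ 0.03148945,  0.02232422, -0.00747998]), 'gripper_force': 0.0, 'finger_gap': 0.998813981328465}
```

View pics/top0.png

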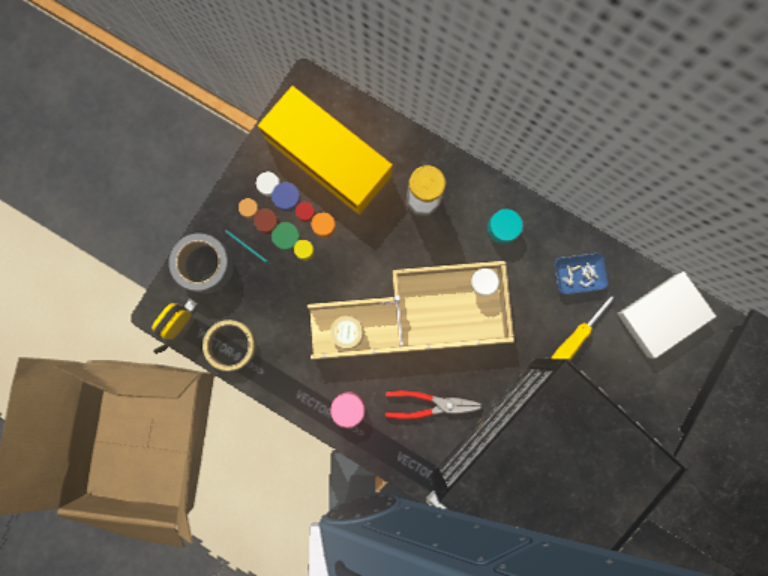

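View pics/side0.png

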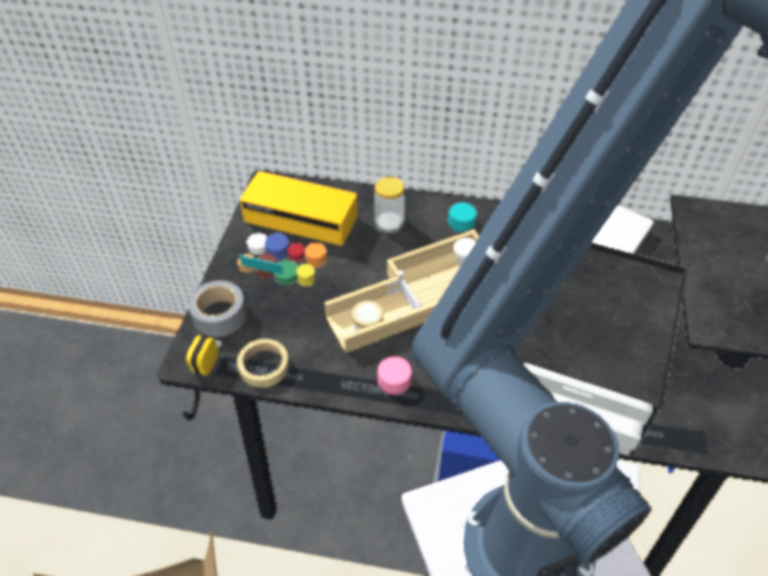

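The top view shows the tray from (310,303)–(313,357) at the entrance to (505,262)–(513,342) at the closed end. The tin is at (346,333), the flap at x≈399 and the pot at (485,281). The clear box is around the coloured things at (285,215). The side view shows the same layout, with the arm over the bay.

```bash
cat > h.py <<'E'
import numpy as np,cv2
def load(f): return dict(np.load(f))
def ray(s,uv,z):
    uv=np.atleast_2d(uv).astype(float);K=s["mtx"];P=s["pose"]
    d=np.c_[(uv[:,0]-K[0,2])/K[0,0],(uv[:,1]-K[1,2])/K[1,1],np.ones(len(uv))]@P[:3,:3].T
    return P[:3,3]+d*((z-P[2,3])/d[:,2])[:,None]
def cloud(s):
    v,u=np.mgrid[:384,:512];K=s["mtx"];r=s["range_z"]
    return np.stack([(u-K[0,2])/K[0,0]*r,(v-K[1,2])/K[1,1]*r,r],-1)@s["pose"][:3,:3].T+s["pose"][:3,3]
E
python3 - <<'E'
from h import *
s=load("top0.npz");c=cloud(s);r=s["range_z"]
u0,v0,u1,v1=200,168,348,245
m=np.zeros((384,512),np.uint8);m[v0:v1,u0:u1]=1
w=(m>0)&(c[...,2]>.036)&(c[...,2]<.06)&(r>0)
n,l,st,ce=cv2.connectedComponentsWithStats(w.astype(np.uint8))
for i in range(1,n):
    if st[i,4]>20: print(st[i],np.median(c[l==i],0).round(4))
i=1+np.argmax(st[1:,4]);p=c[l==i]
print(cv2.minAreaRect(p[:,:2].astype(np.float32)*1000))
# colour outline
hsv=cv2.cvtColor(s["image"],cv2.COLOR_BGR2HSV)
ply=cv2.inRange(hsv,(10,50,90),(32,255,255))*m
print("outline corners (orig px -> z.046):")
for uv in [(310/1.5,303/1.5),(313/1.5,357/1.5),(505/1.5,262/1.5),(513/1.5,342/1.5),(393/1.5,269/1.5)]:print(ray(s,uv,.046).round(4))
g=cv2.cvtColor(s["image"],cv2.COLOR_BGR2GRAY)
for a,b,cc,d in [(140,100,245,190)]:
    q=c[b:d,a:cc];z=q[...,2];print("box z hist",np.histogram(z,bins=[-.01,.01,.03,.06,.1,.11,.12,.13,.2]))
    k=(z>.1)&(z<.125); print(q[k].min(0) if k.any() else None)
x,y,X,Y=190,130,360,265
cv2.imwrite("pics/zoom.png",cv2.resize(s["image"][y:Y,x:X],None,fx=4.5,fy=4.4,interpolation=cv2.INTER_CUBIC))
E
```

```text
[ 205  174  137   65 1083] [ 0.5546 -0.0319  0.0454]
[314 179  18  18 260] [ 0.6038 -0.1537  0.044 ]
[220 210  22  22 372] [0.5062 0.1002 0.0407]
((549.7141723632812, -14.482162475585938), (149.79580688476562, 369.09124755859375), 5.963050842285156)
outline corners (orig px -> z.046):
[[0.5562 0.1653 0.046 ]]
[[0.4585 0.1567 0.046 ]]
[[ 0.6392 -0.1913  0.046 ]]
[[ 0.4924 -0.2055  0.046 ]]
[[0.6219 0.015  0.046 ]]
box z hist (array([5894,  961, 1112, 1138,   26,   28,    0,    0]), array([-0.01,  0.01,  0.03,  0.06,  0.1 ,  0.11,  0.12,  0.13,  0.2 ]))
[0.6216034  0.23642076 0.10449971]
```

View pics/zoom.png

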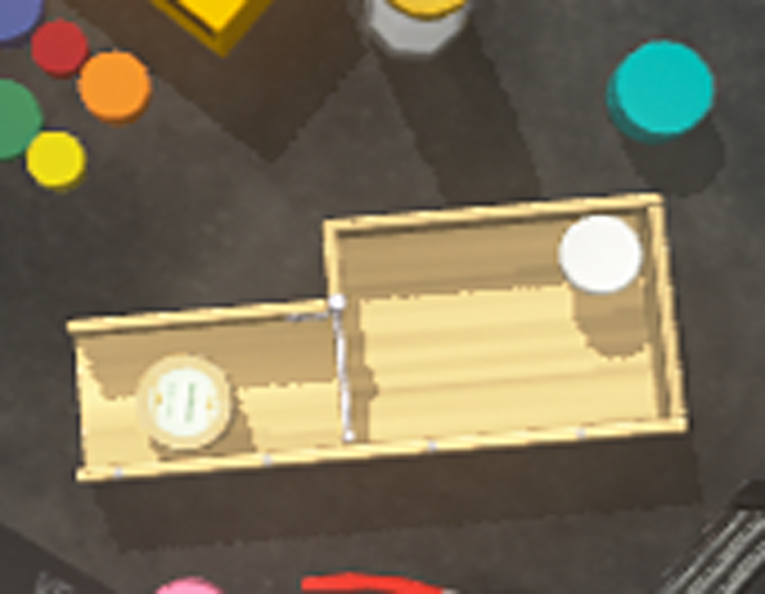

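The wall-top rectangle measures 150 × 369 mm, as it should. That puts the tray origin at about (0.523, 0.003) with +x = (0.104, −0.995). The tin is at tray (−99, −6) mm and the pot at (164, 64). I'll straddle the tin with the open fingers lined up along the lane, so the leading finger pushes the flap and the trailing one pushes the tin.

```bash
python3 -m crank '[{"dp":[0.36,0.9,0],"angular":[0,0,-0.67]},{"dp":[0.36,0.9,0],"angular":[0,0,-0.67]},{"dp":[0.36,0.9,0],"angular":[0,0,-0.67]},{"dp":[0.36,0.9,0],"angular":[0,0,-0.67]},{"dp":[0.36,0.9,0],"angular":[0,0,-0.67]},{"dp":[0.36,0.9,0],"angular":[0,0,-0.67]},{"dp":[0.36,0.9,0],"angular":[0,0,-0.67]},{"dp":[0.36,0.9,0],"angular":[0,0,-0.67]},{"dp":[0.36,0.9,0],"angular":[0,0,-0.67]},{"dp":[0.36,0.9,0],"angular":[0,0,-0.67]},{"dp":[0.36,0.9,0],"angular":[0,0,-0.67]},{"dp":[0.36,0.9,0],"angular":[0,0,-0.67]},{"dp":[0.36,0.9,0],"angular":[0,0,-0.67]},{"dp":[0.36,0.9,0],"angular":[0,0,-0.67]},{"dp":[0.36,0.9,0],"angular":[0,0,-0.67]},{"dp":[0.36,0.9,0],"angular":[0,0,-0.67]},{"dp":[0.36,0.9,0],"angular":[0,0,-0.67]},{"dp":[0.36,0.9,0],"angular":[0,0,-0.67]},{"dp":[0.36,0.9,0],"angular":[0,0,-0.67]},{"dp":[0.36,0.9,0],"angular":[0,0,-0.67]}]' 0 20
```

```text
t: 2.1
tcp_pos: [0.4582, -0.0349, 0.2481]
tool_rot: [0.997, 0.082, -0.0, -0.0]
force: [0.4, 0.1, 0.6]
finger_gap: 1.001
gripper_force: 0.0
```

```bash
python3 -m crank '[{"dp":[0.3,0.75,0],"angular":[0,0,-0.57]},{"dp":[0.3,0.75,0],"angular":[0,0,-0.57]},{"dp":[0.3,0.75,0],"angular":[0,0,-0.57]},{"dp":[0.3,0.75,0],"angular":[0,0,-0.57]},{"dp":[0.3,0.75,0],"angular":[0,0,-0.57]},{"dp":[0.3,0.75,0],"angular":[0,0,-0.57]},{"dp":[0,0,-0.9],"angular":[0,0,0]},{"dp":[0,0,-0.9],"angular":[0,0,0]},{"dp":[0,0,-0.9],"angular":[0,0,0]},{"dp":[0,0,-0.9],"angular":[0,0,0]},{"dp":[0,0,-0.9],"angular":[0,0,0]},{"dp":[0,0,0],"angular":[0,0,0]}]'
python3 - <<'E'
from h import *
from station import vision
a=vision.snapshot("top")["image"][110:270,180:370];b=vision.snapshot("side")["image"][80:270,140:365]
cv2.imwrite("pics/a1.png",np.hstack([cv2.resize(a,(400,340)),cv2.resize(b,(400,340))]))
E
```

```text
t: 3.3
tcp_pos: [0.5094, 0.0988, 0.1101]
tool_rot: [0.999, 0.052, -0.004, -0.0]
force: [-0.5, -0.8, -0.1]
finger_gap: 0.999
gripper_force: 0.0
```

View pics/a1.png

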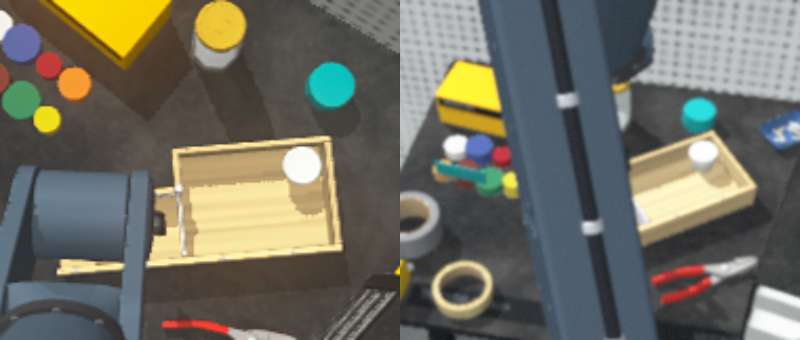

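The arm hides the tin in both views, but nothing has touched it. The TCP is at tray (−97, −3) mm and the yaw is aligned. I'll descend while watching the force.

```bash
python3 -m crank '[{"dp":[0,0,-0.4],"angular":[0,0,0]},{"dp":[0,0,-0.4],"angular":[0,0,0]},{"dp":[0,0,-0.4],"angular":[0,0,0]},{"dp":[0,0,0],"angular":[0,0,0]}]'
python3 - <<'E'
from h import *
from station import vision
s=vision.snapshot("top");c=cloud(s);e=np.array([[.104,-.995],[.995,.104]])
t=(c[...,:2]-[.5228,.0028])@e.T
k=(t[...,1]>.03)&(t[...,1]<.25)&(t[...,0]>-.3)&(t[...,0]<0)&(c[...,2]>.06)&(c[...,2]<.5)
for y in np.arange(.03,.2,.02):
    q=k&(abs(t[...,1]-y)<.01)
    if q.any(): print(round(y,2),q.sum(),"x",t[q][:,0].min().round(3),t[q][:,0].max().round(3),"z",c[q][:,2].min().round(3),c[q][:,2].max().round(3))
E
```

```text
t: 3.8
tcp_pos: [0.511, 0.0988, 0.0758]
tool_rot: [0.999, 0.052, -0.002, -0.0]
force: [0.4, -0.6, -0.5]
finger_gap: 1.001
gripper_force: 0.0
0.03 175 x -0.152 -0.038 z 0.361 0.392
0.05 20 x -0.146 -0.002 z 0.06 0.377
0.13 18 x -0.239 -0.222 z 0.082 0.112
0.15 19 x -0.263 -0.239 z 0.108 0.114
0.17 17 x -0.286 -0.26 z 0.106 0.114
0.19 4 x -0.289 -0.284 z 0.105 0.112
```

The wrist stays within tray y < 55 mm and the box begins beyond that, so I'll go down to the working height.

```bash
python3 -m crank '[{"dp":[0,0,-0.38],"angular":[0,0,0]},{"dp":[0,0,-0.38],"angular":[0,0,0]},{"dp":[0,0,-0.38],"angular":[0,0,0]},{"dp":[0,0,-0.38],"angular":[0,0,0]},{"dp":[0,0,0],"angular":[0,0,0]},{"dp":[0,0,0],"angular":[0,0,0]}]'
```

```text
t: 4.45
tcp_pos: [0.5118, 0.0988, 0.0311]
tool_rot: [0.999, 0.052, -0.001, -0.0]
force: [0.4, -0.3, -0.0]
finger_gap: 0.996
gripper_force: 0.0
```

```bash
python3 -m crank '[{"dp":[0.02,-0.2,0],"angular":[0,0,0]},{"dp":[0.02,-0.2,0],"angular":[0,0,0]},{"dp":[0.02,-0.2,0],"angular":[0,0,0]},{"dp":[0.02,-0.2,0],"angular":[0,0,0]},{"dp":[0.02,-0.2,0],"angular":[0,0,0]},{"dp":[0.02,-0.2,0],"angular":[0,0,0]},{"dp":[0.02,-0.2,0],"angular":[0,0,0]},{"dp":[0.02,-0.2,0],"angular":[0,0,0]},{"dp":[0.02,-0.2,0],"angular":[0,0,0]},{"dp":[0.02,-0.2,0],"angular":[0,0,0]},{"dp":[0.02,-0.2,0],"angular":[0,0,0]},{"dp":[0.02,-0.2,0],"angular":[0,0,0]},{"dp":[0.02,-0.2,0],"angular":[0,0,0]}]'
python3 - <<'E'
from h import *
from station import vision
a=vision.snapshot("top")["image"][110:270,180:370];b=vision.snapshot("side")["image"][80:270,140:365]
cv2.imwrite("pics/a2.png",np.hstack([cv2.resize(a,(400,340)),cv2.resize(b,(400,340))]))
E
```

```text
t: 5.75
tcp_pos: [0.5196, 0.0204, 0.0316]
tool_rot: [0.999, 0.052, -0.0, -0.0]
force: [0.3, 3.2, 0.6]
finger_gap: 0.999
gripper_force: 1.1
```

View pics/a2.png

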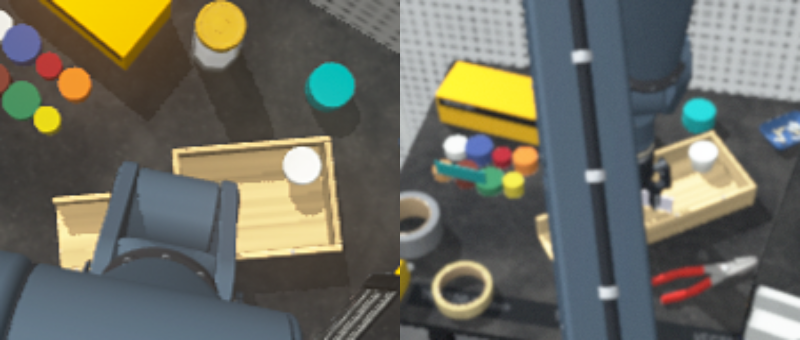

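The flap is open and the finger is on it. Both the tin and the finger are feeling light loads. I'll ease the tin into the doorway.

```bash
python3 -m crank '[{"dp":[0.03,-0.13,0],"angular":[0,0,0]},{"dp":[0.03,-0.13,0],"angular":[0,0,0]},{"dp":[0.03,-0.13,0],"angular":[0,0,0]},{"dp":[0.03,-0.13,0],"angular":[0,0,0]},{"dp":[0.03,-0.13,0],"angular":[0,0,0]},{"dp":[0.03,-0.13,0],"angular":[0,0,0]},{"dp":[0.03,-0.13,0],"angular":[0,0,0]},{"dp":[0.02,-0.13,0],"angular":[0,0,0]},{"dp":[0,0,0],"angular":[0,0,0]}]'
python3 - <<'E'
from h import *
from station import vision
a=vision.snapshot("top")["image"][150:250,190:350];b=vision.snapshot("side")["image"][130:240,210:365]
cv2.imwrite("pics/a3.png",np.hstack([cv2.resize(a,(400,300)),cv2.resize(b,(400,300))]))
E
```

```text
t: 6.75
tcp_pos: [0.527, -0.0111, 0.0317]
tool_rot: [0.999, 0.052, 0.0, 0.0]
force: [-1.1, -0.5, -1.1]
finger_gap: 0.999
gripper_force: 0.4
```

View pics/a3.png

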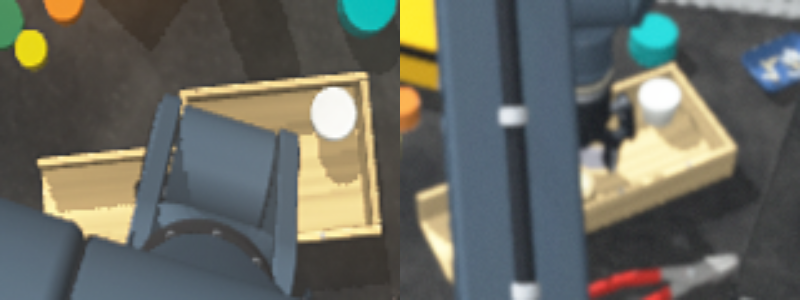

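The side view shows the tin's front edge in the doorway at (588,182). The open flap at (600,155) is still held by the leading finger, clear of the tin. I'll continue into the bay.

```bash
python3 -m crank '[{"dp":[0.014,-0.13,0],"angular":[0,0,0]},{"dp":[0.014,-0.13,0],"angular":[0,0,0]},{"dp":[0.02,-0.2,0],"angular":[0,0,0]},{"dp":[0.02,-0.2,0],"angular":[0,0,0]},{"dp":[0.02,-0.2,0],"angular":[0,0,0]},{"dp":[0.02,-0.2,0],"angular":[0,0,0]},{"dp":[0.02,-0.2,0],"angular":[0,0,0]},{"dp":[0.02,-0.2,0],"angular":[0,0,0]},{"dp":[0.02,-0.2,0],"angular":[0,0,0]},{"dp":[0.02,-0.2,0],"angular":[0,0,0]},{"dp":[0.02,-0.2,0],"angular":[0,0,0]},{"dp":[0.02,-0.2,0],"angular":[0,0,0]}]'
python3 - <<'E'
from h import *
from station import vision
a=vision.snapshot("top")["image"][150:250,190:350];b=vision.snapshot("side")["image"][130:240,210:365]
cv2.imwrite("pics/a4.png",np.hstack([cv2.resize(a,(400,300)),cv2.resize(b,(400,300))]))
E
```

```text
t: 8.05
tcp_pos: [0.5338, -0.0787, 0.0317]
tool_rot: [0.999, 0.052, 0.0, 0.0]
force: [-1.1, 2.6, -0.1]
finger_gap: 1.004
gripper_force: 0.7
```

View pics/a4.png

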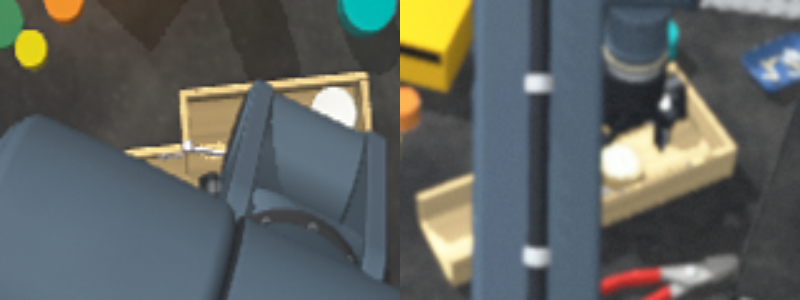

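The tin is in the bay at about x = 71 mm, with the trailing finger behind it, and the flap is still open along the lane at (200,150). I'll push on clear of the flap's sweep, then back off a little.

```bash
python3 -m crank '[{"dp":[0.02,-0.2,0],"angular":[0,0,0]},{"dp":[0.02,-0.2,0],"angular":[0,0,0]},{"dp":[0.02,-0.2,0],"angular":[0,0,0]},{"dp":[0.02,-0.2,0],"angular":[0,0,0]},{"dp":[0.02,-0.2,0],"angular":[0,0,0]},{"dp":[0.02,-0.2,0],"angular":[0,0,0]},{"dp":[0.02,-0.2,0],"angular":[0,0,0]},{"dp":[0.02,-0.18,0],"angular":[0,0,0]},{"dp":[0,0,0],"angular":[0,0,0]},{"dp":[-0.01,0.12,0],"angular":[0,0,0]},{"dp":[-0.01,0.12,0],"angular":[0,0,0]},{"dp":[0,0,0],"angular":[0,0,0]}]'
python3 - <<'E'
from h import *
from station import vision
a=vision.snapshot("top")["image"][150:250,190:350];b=vision.snapshot("side")["image"][130:240,210:365]
cv2.imwrite("pics/a5.png",np.hstack([cv2.resize(a,(400,300)),cv2.resize(b,(400,300))]))
E
```

```text
t: 9.35
tcp_pos: [0.5379, -0.1231, 0.0323]
tool_rot: [0.998, 0.055, 0.0, 0.004]
force: [-8.1, -18.8, 0.1]
finger_gap: 1.003
gripper_force: 10.5
```

View pics/a5.png

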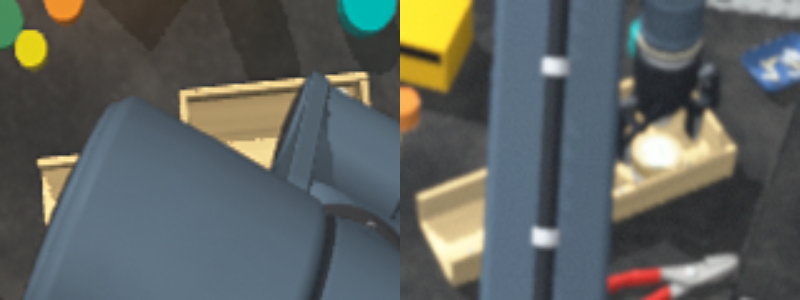

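The tin is past the flap at side-view (655,150). Backing off pressed the rear finger against the flap edge that had sprung in behind it (about 19 N), so I'll move forward again to release it and look at the force.

```bash
python3 -m crank '[{"dp":[0.01,-0.09,0],"angular":[0,0,0]},{"dp":[0,-0.07,0],"angular":[0,0,0]},{"dp":[0,0,0],"angular":[0,0,0]},{"dp":[0,0,0],"angular":[0,0,0]}]'
```

```text
t: 9.85
tcp_pos: [0.5381, -0.1238, 0.0318]
tool_rot: [0.999, 0.053, -0.0, 0.001]
force: [-2.8, -6.4, 0.6]
finger_gap: 0.999
gripper_force: 2.9
```

```bash
python3 -m crank '[{"dp":[0.01,-0.08,0],"angular":[0,0,0]},{"dp":[0,0,0],"angular":[0,0,0]},{"dp":[0,0,0],"angular":[0,0,0]}]'
```

```text
t: 10.15
tcp_pos: [0.5385, -0.1251, 0.0317]
tool_rot: [0.999, 0.052, -0.0, -0.0]
force: [-1.7, 0.1, 0.2]
finger_gap: 1.001
gripper_force: 0.5
```

```bash
python3 -m crank '[{"dp":[0,0,0.15],"angular":[0,0,0]},{"dp":[0,0,0.2],"angular":[0,0,0]},{"dp":[0,0,0.3],"angular":[0,0,0]},{"dp":[0,0,0.5],"angular":[0,0,0]},{"dp":[0,0,0.8],"angular":[0,0,0]},{"dp":[0,0,1],"angular":[0,0,0]},{"dp":[0,0,1],"angular":[0,0,0]},{"dp":[0,0,1],"angular":[0,0,0]},{"dp":[0,0,1],"angular":[0,0,0]},{"dp":[0,0,1],"angular":[0,0,0]},{"dp":[-0.3,-1,0.3],"angular":[0,0,0]},{"dp":[-0.3,-1,0],"angular":[0,0,0]},{"dp":[-0.3,-1,0],"angular":[0,0,0]},{"dp":[-0.3,-1,0],"angular":[0,0,0]},{"dp":[-0.3,-1,0],"angular":[0,0,0]},{"dp":[-0.3,-1,0],"angular":[0,0,0]},{"dp":[0,0,0],"angular":[0,0,0]},{"dp":[0,0,0],"angular":[0,0,0]}]'
python3 - <<'E'
from h import *
from station import vision
a=vision.snapshot("top")["image"][150:250,190:350];b=vision.snapshot("side")["image"][130:240,210:365]
cv2.imwrite("pics/a6.png",np.hstack([cv2.resize(a,(400,300)),cv2.resize(b,(400,300))]))
E
```

```text
t: 11.95
tcp_pos: [0.4843, -0.3058, 0.2499]
tool_rot: [0.999, 0.051, 0.001, 0.0]
force: [-1.0, -0.0, 0.5]
finger_gap: 1.0
gripper_force: 0.0
```

View pics/a6.png

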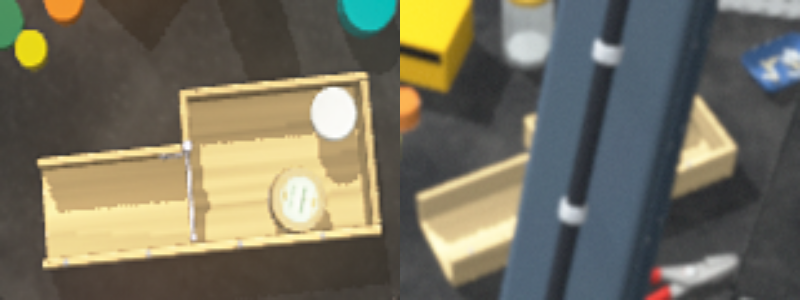

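The top view shows the tin upright in the bay at (298,200), the flap fully shut at x≈190, and the pot where it was. The arm is clear, so I'm handing the job in.

```bash
python3 -c "
from station import order
print(order.sign_off())"
```

```text
the job is handed in; nothing more can be done
None
```

The job is handed in (no verdict was shown): the last picture shows the tin upright in the bay with the flap shut behind it and the pot in place, though backing off briefly pressed the rear finger on the flap with about 19 N.

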